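# Replace the used-up dye vial in the cobbler's colour rack

### The arm

A 7-joint arm with a two-finger parallel gripper is mounted at the origin on the work surface. World frame = base frame: x ahead of the robot, y to its left, z up, the work surface at z = 0. Lengths are in mm, angles in rad, forces in N, time in s.
With the tool pointing down it reaches from about 400 to 875 mm from the base axis. Payload 19.3 kg.
Tool frame: the origin (TCP) lies at the very end of the fingers, on their centre line; the grasp point (between the pads) lies r.pinch_z behind it (r.pinch_z is the distance from the TCP to the grasp point, in mm); z points along the fingers, y is the line along which they close (so a half turn about z gives the same grasp; the last joint's range is limited). The gripper opens to 85 mm and grips with 20 to 120 N. Pads are 22 mm wide; open, the fingers measure 114 mm over their backs; the gripper's body (76 mm by 85 mm) begins 54 mm behind the grasp point. The pads swing forward as they close: fully open they stand 13 mm farther back than shut.
Start: joints at [-1.236, 0.521, -0.036, 1.599, 0.021, 1.021, -0.113], TCP at [246.164, 574.472, 231.291] pointing down, gripper open.
Joint ranges: [-2.91, 2.91], [-0.3, 2.13], [-1.5, 1.42], [0.17, 2.43], [-1.26, 4.41], [0.16, 1.93], [-2.52, 2.52]. Speed limits (rad/s): [1.89, 1.89, 2.39, 2.39, 3.01, 3.01, 3.01].

### API

Orientations are given as a rotation vector (axis times angle).
In Python, from plant import r, release, grasp, get_state, eyes, order gives the robot as it stands. Calls block until the motion is done:
- r.movep(position, orientation): joint-space move of the TCP to a pose.
- r.move_l(position, rot=None, feed=150): straight line of the TCP; rot=None keeps the orientation; feed is the mean speed in mm/s.
- r.move_j(angles): joint-space move.
- release() and grasp(force=None): open the fingers fully, or close them until they stop; force is the grip in N (None keeps the last).
- r.sleep(seconds).
- r.solve_ik(position, orientation): joint angles nearest the present ones, or None.
- get_state(): the state.
- eyes.read_camera(name): name is "side" or "top"; returns a dict with "image" (384x512x3 uint8, blue, green, red), "camera_matrix" (3x3 intrinsics, pixels), "k1" (the pictures are not rectified: a ray, as slopes to the right and down, at radius r is drawn at 1 + k1 r^2 times it, then the intrinsics apply), "rvec" (rotation vector, rad) and "tvec" (3), from world to camera coordinates, as OpenCV has them. Camera axes: x right, y down, z forward; pixel columns grow to the right and rows downward; lengths in mm; the calibration is good to about 2 mm. A picture is of the moment at which its call begins. There is no depth.
A pose or a line that the arm cannot do raises r.MotionError and nothing moves.
- order.sign_off(): hands the job in; it is judged then, once.
The state is a dict: "time_s": time; "qpos": joint angles; "joint_vel": joint speeds; "tau": joint torques, N m; "eef_pos": TCP position; "tcp_rot": TCP orientation; "contact_force": force on the tool from outside, world axes, zero at the start; "ft_torque": the same for the moment, N m; "width": finger opening in mm; "grasp_force": force on a finger pad.
Only numpy, scipy, OpenCV 4.12 (cv2) and the standard library are available. Lean on these libraries where they do the work, as an engineer would, in place of code of your own. Each camera call takes 0.05 s, during which the arm holds its last target. There are 200 camera calls.

### The job

The place in the wooden colour rack that carries the yellow clip holds an empty clear vial: take it out and stand it in the free hole of the grey refill block, and put the new oxblood-red vial from that block into the rack's clipped place instead. Also lay the red sample disc from the bench flat in the empty black-floored round recess next to that same place, on the robot's side of the rack. Seat the vials fully down in their holes, lowering rather than dropping them, and leave the navy-blue and green vials and discs where they are.

Things in the scene. Friction and masses are not known exactly. Their poses are not given: they have to be found in the camera images.
- rack: Fixed wooden colour rack, 45 mm high, 200 mm long in y; origin on the bench under the middle hole. Light part (x -23 to 23 mm): vial holes at y = -70, 0, 70 mm, 25 mm wide, 35 mm deep. Ply ledge, same top level (x -73 to -23 mm): round recesses at x = -48 mm, one in front of each hole, 39 mm wide, 5 mm deep, black floor. A vial sticks out 50 mm above the rack, a disc 5 mm.
- tag: Flat yellow clip (26 mm wide, 2 mm thick) on the rack's top edge, on the side away from the ledge, beside the hole that holds the empty vial. Its origin is the centre of that hole's mouth (rack top level, 45 mm above the bench), z up, x and y as the rack's (the recess lies towards -x).
- recess (a point): Centre of the mouth, at rack top level, of the empty round recess in front of the clipped place (39 mm in diameter, 5 mm deep); 48 mm from the hole's centre.
- block: Fixed grey refill block, 125 x 50 x 45 mm (x, y, z), origin on the bench under its centre; two vial holes at x = -35 and +35 mm, 25 mm in diameter, 35 mm deep. One holds the red vial, the other is free.
- spare: Two small white dots painted either side (y = +18.5 and -18.5 mm) of the block's free hole. The origin is the centre of that hole's mouth (45 mm above the bench), z up.
- vial_empty: Clear, empty closed vial, a cylinder 22 mm in diameter and 85 mm tall (cap white, same diameter on the top 27 mm), 30 g or so. Origin at the centre of its underside, z up along it. Starts in the rack at the yellow clip.
- vial_new: Oxblood-red closed vial, a cylinder 22 mm in diameter and 85 mm tall (cap of the same colour and diameter on the top 27 mm), 30 g or so. Origin at the centre of its underside, z up along it. Starts in the grey block.
- disc_new: Oxblood-red flat sample disc of hard heel rubber, 36 mm in diameter, 10 mm thick. Origin at its middle (5 mm above its underside), z across its faces. Starts lying on the bench, left of the rack.
- vial_navy: Navy-blue closed vial, a cylinder 22 mm in diameter and 85 mm tall (cap of the same colour and diameter on the top 27 mm), 30 g or so. Origin at the centre of its underside, z up along it. Stands in the rack; stays.
- vial_green: Dark-green closed vial, a cylinder 22 mm in diameter and 85 mm tall (cap of the same colour and diameter on the top 27 mm), 30 g or so. Origin at the centre of its underside, z up along it. Stands in the rack; stays.
- disc_navy: Navy-blue flat sample disc of hard heel rubber, 36 mm in diameter, 10 mm thick. Origin at its middle (5 mm above its underside), z across its faces. Lies in the recess in front of the navy vial; stays.
- disc_green: Dark-green flat sample disc of hard heel rubber, 36 mm in diameter, 10 mm thick. Origin at its middle (5 mm above its underside), z across its faces. Lies in the recess in front of the green vial; stays.
Mind the look-alikes: they are no part of the job. There is more than one size of the vial_new; the one meant has the size given above.

How it is judged:
By the outcome, as a careful person would: the job done as asked, in the order asked, and still so for the second after the job is handed in, with the robot touching nothing.
It also fails if it takes over 70 s, if anything falls off the work surface, if the arm or the gripper's body presses on something with over 40 N, if the wrist force passes 120 N, or if a joint passes its speed limit or range.

## Working session

There is one attempt and no reset: what is moved stays moved. The work goes in short steps, each a Python script; the robot and the scene stay as the last script left them, time stands still between calls to the robot, and variables do not carry over. Pictures are saved under pics/ and viewed, at most 10 in all, crops included, and the job is handed in when it is done.

```bash
ls; mkdir -p pics; python3 - <<'E'
from plant import r,eyes,get_state
import cv2,json,pickle
d={}
for n in("side","top"):
    c=eyes.read_camera(n);d[n]=c;cv2.imwrite(f"pics/{n}0.png",c["image"])
    print(n,c["camera_matrix"],c["k1"],c["rvec"],c["tvec"])
pickle.dump(d,open("c0.pkl","wb"));s=get_state();print(s["tcp_rot"],s["width"],r.pinch_z,s["time_s"])
E
```

```text
pics
side [[427.40735971   0.         248.10080273]
 [  0.         427.40735971 195.8196177 ]
 [  0.           0.           1.        ]] -0.015091478365213304 [ 2.331553   -0.58493893  0.22645002] [-464.18539724  232.4394516   888.73581296]
top [[349.45126921   0.         261.51578615]
 [  0.         349.45126921 191.4928408 ]
 [  0.           0.           1.        ]] 0.008182366034115202 [ 2.17036285 -2.12825583  0.19192989] [  5.54606533 550.23717109 685.20617004]
[-6.31539079e-01 -3.07727282e+00  1.54886890e-03] 85.41275861956316 18.700000000000003 0.1
```

View pics/side0.png

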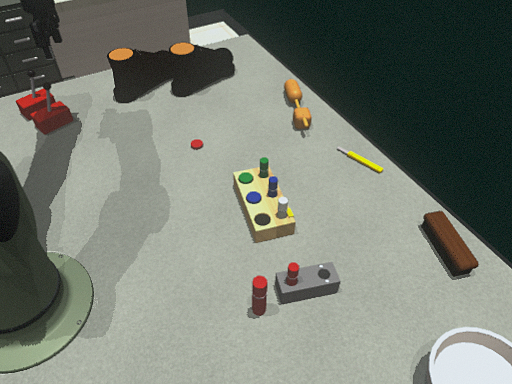

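View pics/top0.png

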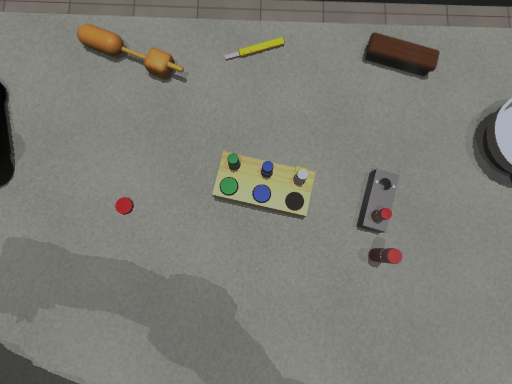

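The candidates for the new vial are the short red one in the grey block (side 293,270; top 385,214) and a larger red one standing on the bench (side 260,295; top 395,256). By the description it's the one in the block. The red disc is at side (197,144), top (124,206). The clip is by the white-capped vial (side 290,213; top 298,170), the empty recess at side (262,219), top (295,201), and the free hole at side (324,273), top (386,184). I'll check these in one close crop.

```bash
cat > h.py <<'E'
import cv2,numpy as np
def rays(c,px):
    R,_=cv2.Rodrigues(np.array(c["rvec"],float));t=np.array(c["tvec"],float).ravel()
    u=cv2.undistortPoints(np.array(px,float).reshape(-1,1,2),np.array(c["camera_matrix"]),np.array([c["k1"],0,0,0.])).reshape(-1,2)
    return -R.T@t,np.c_[u,np.ones(len(u))]@R
def onz(c,px,z):
    o,d=rays(c,px);return o+d*((z-o[2])/d[:,2])[:,None]
def proj(c,P):
    return cv2.projectPoints(np.array(P,float).reshape(-1,1,3),np.array(c["rvec"],float),np.array(c["tvec"],float),np.array(c["camera_matrix"]),np.array([c["k1"],0,0,0.]))[0].reshape(-1,2)
def tri(c1,p1,c2,p2):
    (o1,d1),(o2,d2)=rays(c1,[p1]),rays(c2,[p2]);A=0;b=0
    for o,d in((o1,d1[0]),(o2,d2[0])):
        d=d/np.linalg.norm(d);M=np.eye(3)-np.outer(d,d);A=A+M;b=b+M@o
    return np.linalg.solve(A,b)
def mask(im,k):
    H,S,V=[x.astype(int) for x in cv2.split(cv2.cvtColor(im,cv2.COLOR_BGR2HSV))]
    m={"red":((H<8)|(H>172))&(S>140)&(V>50),"redtop":((H<8)|(H>172))&(S>140)&(V>135),"green":(H>45)&(H<85)&(S>110),"blue":(H>105)&(H<130)&(S>110),
     "yellow":(H>24)&(H<33)&(S>200)&(V>150),"black":(V<48),"white":(S<45)&(V>165)}[k]
    return m.astype(np.uint8)*255
def blobs(im,k,amin=4,box=None):
    m=mask(im,k)
    if box:
        z=np.zeros_like(m);x0,y0,x1,y1=box;z[y0:y1,x0:x1]=m[y0:y1,x0:x1];m=z
    n,l,s,c=cv2.connectedComponentsWithStats(m)
    return [(c[i].round(2),s[i]) for i in range(1,n) if s[i][4]>=amin]
E
python3 - <<'E'
import pickle,cv2,numpy as np
from h import *
d=pickle.load(open("c0.pkl","rb"))
B={"side":(180,120,350,325),"top":(105,140,415,275)}
for n in B:
    for k in("red","redtop","green","blue","yellow","black","white"):
        for c,s in blobs(d[n]["image"],k,4,B[n]):print(n,k,c,s)
a=d["side"]["image"][150:310,225:350];b=d["top"]["image"][145:270,210:410]
a=cv2.resize(a,None,fx=3.2,fy=3.2,interpolation=2);b=cv2.resize(b,None,fx=2,fy=2,interpolation=2)
o=np.zeros((512,800,3),np.uint8);o[:a.shape[0],:a.shape[1]]=a;o[:b.shape[0],400:400+b.shape[1]]=b
cv2.imwrite("pics/crop0.png",o)
E
```

```text
side red [196.28 143.28] [191 140  12   8  75]
side red [293.1  266.96] [288 263  11   9  77]
side red [259.43 282.03] [253 276  14  13 146]
side redtop [196.34 143.04] [191 140  12   7  70]
side redtop [293.14 266.61] [288 263  11   8  70]
side redtop [259.41 281.72] [253 276  14  12 137]
side green [263.7  160.19] [260 158   8   6  37]
side green [245.33 177.17] [239 173  14  10 105]
side blue [272.65 179.35] [269 177   8   6  40]
side blue [253.29 196.68] [246 192  15  11 119]
side yellow [348.6 153.2] [348 152   2   3   5]
side yellow [289.54 212.46] [287 209   6   8  26]
side white [261.36 218.59] [  180   120   170   205 27878]
side white [251.5 191. ] [250 191   4   1   4]
side white [320.64 265.91] [319 265   4   3  11]
side white [326.56 280.67] [325 280   4   3   9]
top red [123.52 205.27] [116 198  16  16 208]
top red [385.89 213.15] [381 208  11  11  89]
top red [394.19 255.59] [387 249  15  15 162]
top redtop [123.36 205.18] [116 198  16  16 200]
top redtop [385.94 213.17] [381 208  11  11  88]
top redtop [394.31 255.59] [388 249  14  15 159]
top green [232.56 158.16] [228 153  10  11  87]
top green [228.31 185.6 ] [220 178  17  16 219]
top blue [267.35 166.  ] [262 161  11  11  89]
top blue [261.33 192.96] [253 185  17  17 226]
top black [234.67 165.36] [229 160  10  10  39]
top black [266.31 173.12] [262 168  10   9  42]
top black [372.89 173.53] [371 170   5   9  19]
top black [385.97 183.03] [381 179  10  11  63]
top black [232.5  193.17] [230 192   6   3   6]
top black [294.22 200.84] [286 193  17  17 237]
top black [361.99 217.93] [358 204  12  26 107]
top white [302.32 173.6 ] [298 169  10  10  82]
top white [376.17 181.17] [375 180   3   3   6]
top white [393.17 186.17] [392 185   3   3   6]
```

View pics/crop0.png

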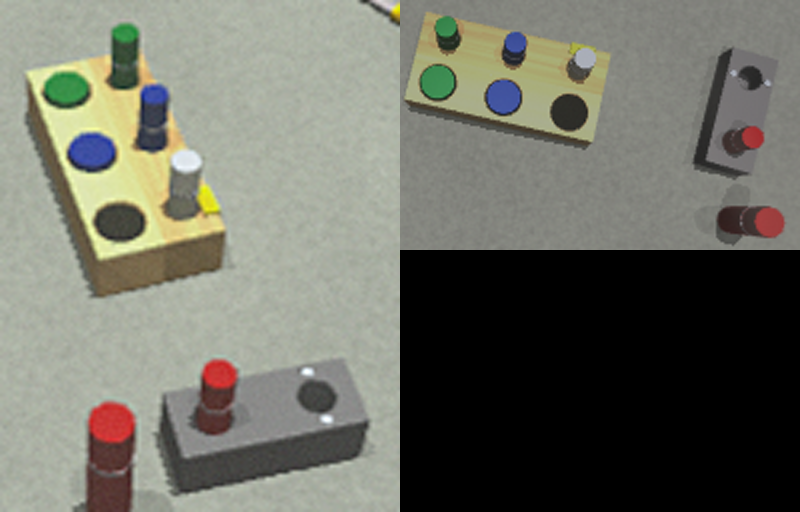

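The crop confirms the picks: the 11 px red cap in the block (top 386,213) is the normal size, while the bench vial is larger. The white-capped vial is by the yellow clip, with the empty black recess at (294,201) in front of it, and the free hole has white dots at (376,181) and (393,186).

```bash
python3 - <<'E'
import pickle
from h import *
np.set_printoptions(precision=1,suppress=True)
d=pickle.load(open("c0.pkl","rb"));T,S=d["top"],d["side"]
# name: top px, side px, z
F={"disc":((123.45,205.2),(196.3,143.05),10),"dG":((228.31,185.6),(245.33,177.17),50),"dN":((261.33,192.96),(253.29,196.68),50),
"vG":((232.56,158.16),(263.7,160.19),95),"vN":((267.35,166),(272.65,179.35),95),"vE":((302.32,173.6),None,95),"vR":((385.9,213.15),(293.1,266.8),95),
"w1":((376.17,181.17),(320.64,265.91),45),"w2":((393.17,186.17),(326.56,280.67),45),"rec":((294.22,200.84),None,40)}
P={}
for k,(a,b,z) in F.items():
    P[k]=onz(T,[a],z)[0];print(k,P[k],onz(S,[b],z)[0] if b else "",tri(T,a,S,b) if b else "")
def fit(L,W):
    L=np.array(L,float);W=np.array(W);l=L-L.mean(0);w=W-W.mean(0)
    a=np.arctan2((l[:,0]*w[:,1]-l[:,1]*w[:,0]).sum(),(l*w).sum());R=np.array([[np.cos(a),-np.sin(a)],[np.sin(a),np.cos(a)]])
    t=W.mean(0)-R@L.mean(0);return a,R,t,W-(L@R.T+t)
a,R,t,e=fit([(-48,70),(-48,0),(-48,-70),(0,70),(0,0),(0,-70)],[P[k][:2] for k in("dG","dN","rec","vG","vN","vE")])
print("rack",a,t,"\n",e,"\nhole",R@[0,-70]+t,"rec",R@[-48,-70]+t)
fr=(P["w1"]+P["w2"])[:2]/2;print("free",fr,"dist to red",np.linalg.norm(P["vR"][:2]-fr))
v=P["vR"][:2]-fr;print("block angle from holes",np.arctan2(v[1],v[0]),"dots",np.arctan2(*(P["w1"]-P["w2"])[1::-1]))
E
```

```text
disc [519.2 311.3  10. ] [520.5 306.4  10. ] [521.1 312.5   5.1]
dG [559.8  85.3  50. ] [560.9  79.4  50. ] [562.3  85.3  43.9]
dN [545.9  16.8  50. ] [546.4  10.9  50. ] [548.   16.3  43.7]
vG [606.7  75.3  95. ] [607.7  70.1  95. ] [609.3  75.2  89.8]
vN [592.6   6.8  95. ] [593.2   1.7  95. ] [594.9   6.3  89.8]
vE [578.9 -61.8  95. ]  
vR [ 504.7 -223.3   95. ] [ 505.1 -228.6   95. ] [ 506.2 -225.7   89.9]
w1 [ 576.9 -224.3   45. ] [ 578.6 -227.9   45. ] [ 578.8 -226.1   41.7]
w2 [ 567.  -259.9   45. ] [ 568.7 -263.5   45. ] [ 568.9 -261.8   41.7]
rec [532.2 -52.4  40. ]  
rack -0.1998939756439363 [592.9   6.9] 
 [[ 0.1  0.2]
 [ 0.   0.4]
 [ 0.3 -0.2]
 [-0.1 -0.2]
 [-0.3 -0.1]
 [-0.  -0.1]] 
hole [579.  -61.7] rec [531.9 -52.2]
free [ 571.9 -242.1] dist to red 69.82694192078523
block angle from holes 2.8691295580786824 dots 1.2990880217874716
```

```bash
cat > m.py <<'E'
from plant import r,release,grasp,get_state,eyes,order
from h import *
from scipy.spatial.transform import Rotation as Ro
np.set_printoptions(precision=2,suppress=True)
def rot(phi):
    c,s=np.cos(phi),np.sin(phi)
    return Ro.from_matrix(np.array([[-s,c,0],[c,s,0],[0,0,-1.]])).as_rotvec()
def go(p,phi):
    """joint move, tool down, fingers closing along world angle phi (half turn free)"""
    q0=np.array(get_state()["qpos"]);best=None
    for k in(-1,0,1):
        q=r.solve_ik(list(p),list(rot(phi+k*np.pi)))
        if q is not None and(best is None or abs(np.array(q)-q0).max()<abs(best-q0).max()):best=np.array(q)
    r.move_j(list(best))
def st(tag=""):
    s=get_state();print(tag,"t%.2f"%s["time_s"],np.array(s["eef_pos"]),"F",np.array(s["contact_force"]),"M",np.array(s["ft_torque"]),"w%.1f g%.1f"%(s["width"],s["grasp_force"]));return s
def F():return np.array(get_state()["contact_force"])
E
python3 - <<'E'
import pickle
from m import *
d=pickle.load(open("c0.pkl","rb"))
for n in d:print(n,rays(d[n],[(256,192)])[0])
p=np.array([579.5,-64.2])
go([*p,130],0.585);st("above")
r.move_l([*p,55],feed=150);st("down")
grasp(20);st("g1")
release();st("rel")
go([*p,55],-0.985);st("turned");grasp(20);st("g2");r.sleep(.2);st()
E
```

```text
side [ 206.22 -604.06  807.42]
top [436.08  30.67 762.36]
above t2.67 [579.73 -63.13 130.06] F [ 1.04 -0.51 -0.14] M [-0.02 -0.02  0.03] w85.5 g0.0
down t3.33 [579.84 -64.21  55.56] F [0.4  0.43 0.79] M [-0.03  0.02  0.  ] w85.3 g0.0
g1 t3.92 [579.71 -64.19  55.3 ] F [ 0.03 -0.03  5.48] M [0.04 0.24 0.02] w21.7 g20.7
rel t4.57 [579.49 -64.2   54.98] F [ 0.19 -0.47 -0.03] M [0.01 0.05 0.07] w85.4 g0.0
turned t5.67 [579.42 -64.26  54.93] F [ 0.54  0.31 -0.26] M [ 0.02 -0.01 -0.04] w85.2 g0.0
g2 t6.28 [579.5  -64.14  55.01] F [0.52 0.38 0.13] M [ 0.07  0.05 -0.03] w21.5 g20.7
 t6.47 [579.52 -64.2   55.04] F [-0.07  0.18  1.51] M [0.15 0.14 0.02] w21.6 g20.7
```

```bash
python3 - <<'E'
from m import *
import pickle
release();r.move_l([579.5,-64.2,130],feed=200)
go([560,-215,170],-0.985);r.sleep(.15)
d={n:eyes.read_camera(n) for n in("side","top")};pickle.dump(d,open("c1.pkl","wb"));cv2.imwrite("pics/top1.png",d["top"]["image"])
B={"side":(225,140,350,325),"top":(200,140,330,230)}
for n in B:
    for k in("green","blue","black","white"):
        for c,s in blobs(d[n]["image"],k,15,B[n]):
            if s[4]<300:print(n,k,c,s,onz(d[n],[c],95)[0],onz(d[n],[c],50)[0])
st()
E
```

```text
side green [263.65 160.19] [260 158   8   6  37] [607.56  70.19  95.  ] [632.91 112.78  50.  ]
side green [245.15 177.06] [239 173  13  10 101] [539.59  39.32  95.  ] [560.65  79.96  50.  ]
side blue [272.64 179.48] [269 177   8   6  42] [592.97   1.37  95.  ] [617.4   39.61  50.  ]
side blue [253.3  196.64] [246 192  15  10 118] [526.29 -25.56  95.  ] [546.51  10.98  50.  ]
side black [341.22 176.05] [326 167  24  26 169] [742.62 -65.91  95.  ] [776.51 -31.92  50.  ]
side white [296.92 187.52] [293 184   9   8  48] [629.21 -48.11  95.  ] [655.93 -12.99  50.  ]
side white [283.91 201.13] [278 197  13  10  67] [580.4  -70.29  95.  ] [604.03 -36.58  50.  ]
side white [250.35 209.1 ] [245 201  11  15  51] [502.53 -55.52  95.  ] [521.25 -20.87  50.  ]
top green [232.52 158.21] [228 153  10  11  86] [606.6   75.35  95.  ] [618.1   78.36  50.  ]
top green [228.31 185.6 ] [220 178  17  16 219] [551.97  81.81  95.  ] [559.79  85.26  50.  ]
top blue [267.35 166.  ] [262 161  11  11  89] [592.55   6.84  95.  ] [603.11   5.23  50.  ]
top blue [261.33 192.96] [253 185  17  17 226] [538.93  17.67  95.  ] [545.86  16.79  50.  ]
top black [295.66 203.57] [287 195  16  15  99] [519.65 -48.88  95.  ] [525.29 -54.24  50.  ]
top white [302.37 173.57] [298 169  10  10  83] [578.98 -61.87  95.  ] [588.62 -68.11  50.  ]
 t8.57 [ 560.16 -213.95  169.61] F [ 0.51  0.17 -0.42] M [-0.01 -0.06 -0.04] w86.0 g0.0
```

View pics/top1.png

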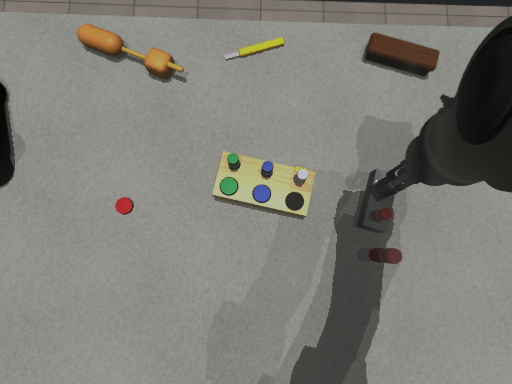

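```bash
cat >> m.py <<'E'
PHI=-0.985
def pick(p,z=55,N=40):
    go([*p,135],PHI);r.move_l([*p,z],feed=150);grasp(N);st("gripped");r.move_l([*p,170],feed=200);st("lifted")
def insert(p,bottom=55.0):
    """held vial: TCP height at full seating = bottom (underside 10 mm up, rim 35 mm above that)"""
    p=np.array(p,float);go([*p,170],PHI);r.move_l([*p,bottom+37],feed=150);r.sleep(.1);f0=F()
    offs=[(0,0)]+[(a*np.cos(t),a*np.sin(t)) for a in(1.2,2.2) for t in np.arange(0,6.2,np.pi/3)]
    for o in offs:
        q=p+o
        if o!=(0,0):r.move_l([*q,bottom+36],feed=60)
        ok=True
        for dz in(33.5,31.5,29):
            r.move_l([*q,bottom+dz],feed=40);f=F()-f0
            if f[2]>5:ok=False;break
        print(o,dz,f)
        if ok:break
    if not ok:return False
    for dz in(20,10,3,1,0,-.7):
        r.move_l([*q,bottom+dz],feed=60 if dz>2 else 20);f=F()-f0;print(dz,f)
        if f[2]>6 or abs(f[:2]).max()>12:break
    return dz
E
python3 - <<'E'
from m import *
pick([579.5,-64.2]);print(insert([572.8,-243.9]));st()
E
```

```text
gripped t10.52 [579.71 -64.19  55.34] F [-1.5  -0.05  5.71] M [0.03 0.25 0.03] w21.4 g38.9
lifted t11.24 [578.98 -64.21 169.03] F [-0.45 -0.4  -1.31] M [-0.01 -0.01 -0.02] w21.0 g39.2
(0, 0) 29 [ 0.1  -0.05  0.56]
20 [-0.09 -0.1   0.63]
10 [ 0.07 -0.67  0.6 ]
3 [-0.19 -1.28  0.1 ]
1 [-0.08 -0.59  1.07]
0 [-1.14 -0.18  5.64]
-0.7 [-2.72  0.35 16.53]
-0.7
 t15.14 [ 573.24 -244.03   55.31] F [-2.65  0.69 15.79] M [0.45 0.89 0.03] w20.8 g40.9
```

```bash
python3 - <<'E'
from m import *
import pickle
d=pickle.load(open("c0.pkl","rb"));print(onz(d["top"],[(394.2,255.6)],110),onz(d["side"],[(259.4,281.7)],110))
release();r.move_l([572.8,-243.9,140],feed=200)
p=[504.9,-226.0]
go([*p,135],PHI+np.pi/2);r.move_l([*p,55],feed=150);grasp(20);st("g1");release()
go([*p,55],PHI);grasp(40);st("g2");r.move_l([*p,170],feed=200)
print(insert([579.5,-64.2]));st()
E
```

```text
[[ 424.61 -230.    110.  ]] [[ 425.33 -234.68  110.  ]]
g1 t18.86 [ 505.1  -226.06   55.29] F [-1.21 -0.39  6.88] M [0.06 0.15 0.  ] w21.6 g20.7
g2 t21.19 [ 504.96 -226.07   55.1 ] F [-0.44  1.04  2.65] M [ 0.01  0.07 -0.01] w21.2 g39.0
(0, 0) 29 [ 1.21 -0.02 -1.18]
20 [0.97 0.08 0.42]
10 [ 0.37  0.27 -0.1 ]
3 [ 1.39  0.82 -1.08]
1 [0.66 0.09 0.31]
0 [0.33 0.07 2.38]
-0.7 [-1.24  1.48 14.3 ]
-0.7
 t25.81 [579.89 -64.31  55.04] F [-2.24  1.32 14.1 ] M [0.22 0.62 0.02] w20.8 g40.5
```

```bash
python3 - <<'E'
from m import *
import pickle
release();r.move_l([579.5,-64.2,140],feed=200)
p=[519.9,308.9]
go([*p,80],PHI+np.pi/2);st()
d={n:eyes.read_camera(n) for n in("side",)};
r.move_l([*p,3],feed=100);st("down");grasp(20);st("g1");release()
go([*p,3],PHI);grasp(40);st("g2");r.move_l([*p,70],feed=100)
c=eyes.read_camera("side");pickle.dump(c,open("c2.pkl","wb"));st("up")
a=c["image"]
cr=lambda im,x,y:cv2.resize(im[y:y+100,x:x+130],None,fx=3,fy=3,interpolation=2)
cv2.imwrite("pics/d2.png",np.hstack([cr(a,130,60),cr(a,225,150)]))
E
```

```text
t28.45 [520.69 307.34  80.06] F [0.04 0.51 0.01] M [ 0.01 -0.02  0.02] w85.4 g0.0
down t29.42 [520.21 309.03   3.49] F [ 1.48  0.31 -0.47] M [-0.03 -0.03 -0.02] w85.6 g0.0
g1 t29.94 [519.99 309.04   3.41] F [-1.61 -0.48  5.19] M [-0.1   0.37 -0.01] w34.6 g19.3
g2 t32.12 [519.82 308.98   3.27] F [-1.92 -0.88  5.52] M [-0.22  0.43  0.03] w33.5 g39.1
up t32.98 [519.57 308.7   69.36] F [ 0.05 -0.53 -0.59] M [0.   0.02 0.01] w33.6 g39.7
```

View pics/d2.png

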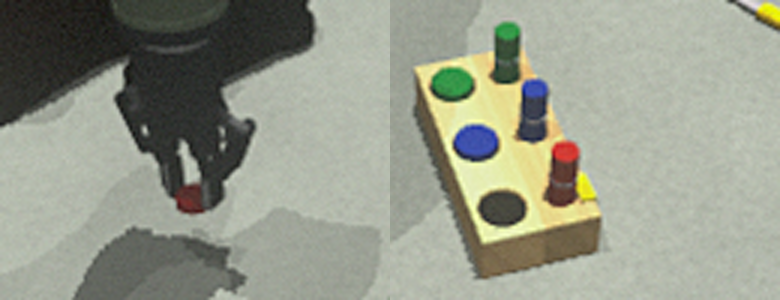

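The disc is held level at crop (193,197). The red vial stands by the clip at crop (565,175), as deep as its neighbours.

```bash
python3 - <<'E'
from m import *
import pickle
p=[532.5,-54.7]
p0=[519.9,308.9];r.move_l([*p0,170],feed=200)
go([*p,170],PHI);r.move_l([*p,58],feed=150);r.move_l([*p,49.5],feed=50);r.sleep(.1);f0=F();st("over")
c=eyes.read_camera("side");pickle.dump(c,open("c3.pkl","wb"))
cv2.imwrite("pics/d3.png",cv2.resize(c["image"][130:250,205:335],None,fx=4.5,fy=4.5,interpolation=2))
for z in np.arange(48.5,43.9,-.5):
    r.move_l([*p,z],feed=20);f=F()-f0;print(z,f)
    if f[2]>4:break
st()
E
```

```text
over t36.32 [532.57 -54.69  49.65] F [ 0.4  -0.17  0.11] M [ 0.09 -0.01  0.05] w33.8 g39.8
48.5 [-0.96 -0.11 -0.5 ]
48.0 [-0.42  0.42  0.94]
47.5 [ 0.25  0.88 -0.09]
47.0 [-0.56 -0.98 -0.31]
46.5 [-0.82 -0.21  0.43]
46.0 [-0.21 -0.38  0.14]
45.5 [-0.29  0.37  0.68]
45.0 [ 0.23  0.01 -0.42]
44.5 [-0.77  0.01 -0.1 ]
44.0 [-3.06  0.68  9.51]
 t38.87 [532.5  -54.73  44.37] F [-2.67  0.52  9.63] M [ 0.02  0.69 -0.04] w33.5 g45.2
```

View pics/d3.png

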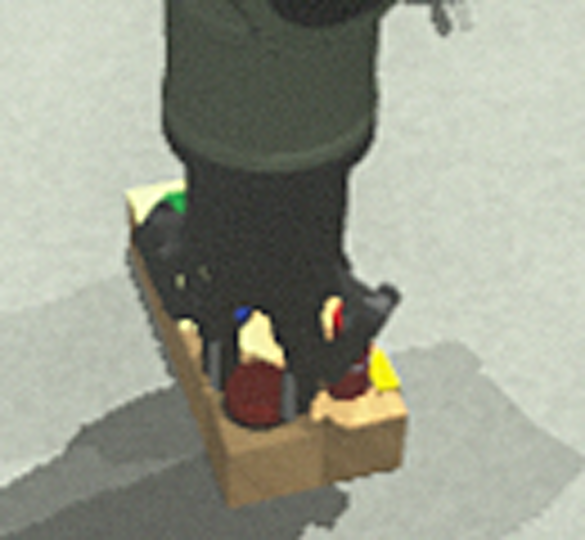

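The disc passed the rim level (TCP 48.2) without force and touched down at about 44, so it is inside the recess. I'll release, retreat and check.

```bash
python3 - <<'E'
from m import *
import pickle
p=[532.5,-54.7]
release();st();r.move_l([*p,150],feed=200);go([480,250,230],PHI);r.sleep(.2);st("away")
d={n:eyes.read_camera(n) for n in("side","top")};pickle.dump(d,open("c4.pkl","wb"))
B={"side":(225,140,350,325),"top":(200,140,415,275)}
for n in B:
    for k in("redtop","green","blue","white"):
        for c,s in blobs(d[n]["image"],k,15,B[n]):
            if s[4]<300:print(n,k,c,s,onz(d[n],[c],95)[0][:2],onz(d[n],[c],50)[0][:2])
a=d["side"]["image"][150:310,225:350];b=d["top"]["image"][145:270,210:410]
a=cv2.resize(a,None,fx=3.2,fy=3.2,interpolation=2);b=cv2.resize(b,None,fx=2,fy=2,interpolation=2)
o=np.zeros((512,800,3),np.uint8);o[:a.shape[0],:a.shape[1]]=a;o[:b.shape[0],400:400+b.shape[1]]=b
cv2.imwrite("pics/crop4.png",o)
E
```

```text
t39.42 [532.47 -54.69  43.95] F [-0.22  0.62 -0.49] M [ 0.05 -0.01  0.02] w85.5 g0.0
away t41.52 [480.41 248.87 229.71] F [-0.26 -0.73  0.31] M [0.04 0.01 0.04] w85.5 g0.0
side redtop [283.   200.18] [279 197   9   7  49] [580.1  -66.85] [603.71 -32.91]
side redtop [262.23 217.79] [255 212  15  12 133] [513.38 -89.83] [532.79 -57.35]
side redtop [232.17 265.78] [226 259  15  15 132] [ 400.25 -169.59] [ 412.51 -142.15]
side green [263.66 160.26] [260 158   8   6  38] [607.45  69.95] [632.79 112.53]
side green [245.25 177.14] [239 173  14  10 102] [539.67  38.97] [560.73  79.58]
side blue [272.5  179.48] [269 177   8   6  42] [592.68   1.53] [617.09  39.78]
side blue [253.17 196.74] [246 192  15  10 121] [525.88 -25.69] [546.07  10.84]
top redtop [302.5  173.39] [298 169  10  10  84] [579.34 -62.13] [589.   -68.39]
top redtop [294.74 200.26] [287 192  17  17 221] [526.05 -47.08] [532.11 -52.33]
top redtop [327.5  256.44] [320 252  16   9 128] [ 420.5  -109.28] [ 419.45 -118.72]
top redtop [354.51 255.39] [338 252  34   8 255] [ 423.37 -160.52] [ 422.51 -173.41]
top green [232.47 158.24] [228 153  10  11  87] [606.54  75.45] [618.04  78.47]
top green [228.33 185.57] [220 178  17  16 218] [552.03  81.77] [559.85  85.22]
top blue [267.35 166.  ] [262 161  11  11  89] [592.55   6.84] [603.11   5.23]
top blue [261.32 193.  ] [253 185  17  17 227] [538.85  17.68] [545.78  16.81]
top white [393.7 178.7] [389 174  10  10  86] [ 572.73 -241.29] [ 581.95 -259.62]
```

View pics/crop4.png

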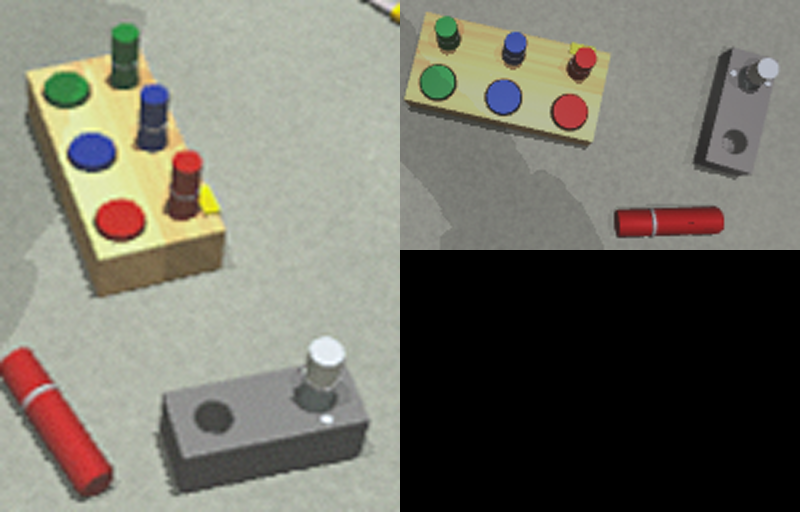

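All three moves are in place and the navy and green pieces haven't moved. The pictures also show that I knocked over the larger look-alike vial on the bench: it now lies around top (345,256) with its cap towards +y. I'll stand it back up before handing in, starting with its pose and whether the arm can reach.

```bash
python3 - <<'E'
from m import *
import pickle
d0=pickle.load(open("c4.pkl","rb"))
T=eyes.read_camera("top");S=eyes.read_camera("side")
for n,c,B in(("old",d0["top"],(310,240,385,270)),("top",T,(310,240,385,270)),("side",S,(215,240,275,325))):
    m=mask(c["image"],"red");z=np.zeros_like(m);z[B[1]:B[3],B[0]:B[2]]=m[B[1]:B[3],B[0]:B[2]]
    pts=cv2.findNonZero(z);b=cv2.boxPoints(cv2.minAreaRect(pts));
    e=sorted([(b[i]+b[(i+1)%4])/2 for i in range(4)],key=lambda q:-np.linalg.norm(q-b.mean(0)))[:2]
    W=onz(c,e,14);print(n,b.mean(0),onz(c,[b.mean(0)],14)[0],W,"len",np.linalg.norm(W[0]-W[1]),"wid",min(cv2.minAreaRect(pts)[1]))
# reach of the tilted pose
def tilt(phi,al):  # tool-down rot then rotated about tool-y (closing axis)
    return (Ro.from_rotvec(rot(phi))*Ro.from_euler("y",al)).as_rotvec()
for phi in(0,np.pi):
    for al in(np.pi/2,-np.pi/2):
        R=Ro.from_rotvec(tilt(phi,al)).as_matrix()
        for P in([425,-222,85],[425,-222,130],[425,-150,85],[425,-150,160]):
            q=r.solve_ik(P,list(tilt(phi,al)));print(phi,al,"z",R[:,2],P,None if q is None else np.array(q))
st()
E
```

```text
old [345.04 255.39] [ 421.45 -163.58   14.  ] [[ 424.1  -219.02   14.  ]
 [ 418.83 -108.31   14.  ]] len 110.83192060664706 wid 12.539697647094727
top [345.03 255.39] [ 421.45 -163.54   14.  ] [[ 424.1  -219.02   14.  ]
 [ 418.83 -108.25   14.  ]] len 110.89621941952355 wid 12.539697647094727
side [241.35 280.27] [ 423.11 -162.45   14.  ] [[ 420.72 -103.64   14.  ]
 [ 425.31 -217.16   14.  ]] len 113.6174649415749 wid 11.926054954528809
0 1.5707963267948966 z [ 0.  1. -0.] [425, -222, 85] [ 0.8   1.3   0.05  1.4  -0.82  1.92  1.29]
0 1.5707963267948966 z [ 0.  1. -0.] [425, -222, 130] [ 0.85  1.22 -0.04  1.44 -0.79  1.9   1.21]
0 1.5707963267948966 z [ 0.  1. -0.] [425, -150, 85] [ 0.66  1.27  0.14  1.57 -0.91  1.86  1.41]
0 1.5707963267948966 z [ 0.  1. -0.] [425, -150, 160] [ 0.66  1.14  0.14  1.63 -0.91  1.91  1.36]
0 -1.5707963267948966 z [-0. -1. -0.] [425, -222, 85] [-0.21  1.22 -0.2   2.06  1.27  1.71 -1.76]
0 -1.5707963267948966 z [-0. -1. -0.] [425, -222, 130] [-1.21  1.92  1.19  2.16 -0.33  0.54 -0.2 ]
0 -1.5707963267948966 z [-0. -1. -0.] [425, -150, 85] [-0.48  1.21 -0.06
[... 410 characters left out ...]
 -150, 85] [-0.59  1.23  0.07  2.02  1.02  1.46  1.52]
3.141592653589793 1.5707963267948966 z [-0. -1. -0.] [425, -150, 160] [-0.56  1.06  0.05  2.1   1.03  1.53  1.58]
3.141592653589793 -1.5707963267948966 z [0. 1. 0.] [425, -222, 85] [ 0.85  1.29 -0.04  1.39 -0.78  1.88 -1.91]
3.141592653589793 -1.5707963267948966 z [0. 1. 0.] [425, -222, 130] [ 0.85  1.22 -0.04  1.44 -0.79  1.9  -1.93]
3.141592653589793 -1.5707963267948966 z [0. 1. 0.] [425, -150, 85] [ 0.64  1.27  0.17  1.57 -0.93  1.89 -1.71]
3.141592653589793 -1.5707963267948966 z [0. 1. 0.] [425, -150, 160] [ 0.64  1.14  0.17  1.64 -0.92  1.92 -1.76]
 t41.73 [480.14 249.7  229.95] F [-0.39 -0.32  0.08] M [ 0.01 -0.02  0.01] w85.4 g0.0
```

```bash
cat >> m.py <<'E'
LO=np.array([-2.91,-.3,-1.5,.17,-1.26,.16,-2.52]);HI=np.array([2.91,2.13,1.42,2.43,4.41,1.93,2.52])
def trot(phi,al,k):
    return list((Ro.from_rotvec(rot(phi+k*np.pi))*Ro.from_euler("y",al if k%2==0 else -al)).as_rotvec())
def tz(phi,al):return Ro.from_rotvec(trot(phi,al,0)).as_matrix()[:,2]
E
python3 - <<'E'
from m import *
ph=0.048;a0=-0.4;a1=a0+np.pi/2;dl=8
A=np.array([421.1,-138,14]);Bp=np.array([425,-232.3,80.5])
G=A+dl*tz(ph,a0);P=Bp+dl*tz(ph,a1);print(G,P,tz(ph,a0),tz(ph,a1))
up=np.array([0,0,1.])
for k in(-1,0,1):
    for n,p,a in(("preG",G+150*up,a0),("G",G,a0),("preP",P+90*up,a1),("P",P,a1),("back",P-90*tz(ph,a1),a1)):
        q=r.solve_ik(list(p),trot(ph,a,k));print(k,n,None if q is None else (np.array(q),"margin",round(float(min((np.array(q)-LO).min(),(HI-q).min())),2)))
E
```

```text
[ 421.25 -141.11    6.63] [ 424.65 -224.94   77.38] [ 0.02 -0.39 -0.92] [-0.04  0.92 -0.39]
-1 preG (array([-0.04,  0.36, -0.09,  2.22,  0.69,  0.72,  2.51]), 'margin', 0.01)
-1 G (array([-0.28,  0.73,  0.22,  2.28,  1.  ,  0.3 ,  2.09]), 'margin', 0.14)
-1 preP (array([ 0.56,  0.99,  0.38,  1.56, -0.83,  1.82, -1.79]), 'margin', 0.11)
-1 P (array([ 0.44,  1.21,  0.59,  1.54, -0.97,  1.87, -1.59]), 'margin', 0.06)
-1 back (array([ 0.66,  1.16,  0.38,  1.33, -0.82,  1.89, -1.79]), 'margin', 0.04)
0 preG (array([-0.53,  0.42,  0.54,  2.24,  0.37,  0.56, -0.3 ]), 'margin', 0.19)
0 G (array([-0.35,  0.75,  0.31,  2.29,  0.88,  0.24, -0.93]), 'margin', 0.08)
0 preP (array([ 0.63,  0.97,  0.26,  1.56, -0.78,  1.77,  1.29]), 'margin', 0.16)
0 P (array([ 0.65,  1.11,  0.24,  1.53, -0.79,  1.68,  1.36]), 'margin', 0.25)
0 back (array([ 0.7 ,  1.14,  0.3 ,  1.33, -0.78,  1.86,  1.31]), 'margin', 0.07)
1 preG (array([-0.04,  0.36, -0.09,  2.22,  0.69,  0.72,  2.51]), 'margin', 0.01)
1 G (array([-0.28,  0.73,  0.22,  2.28,  1.  ,  0.3 ,  2.09]), 'margin', 0.14)
1 preP (array([ 0.56,  0.99,  0.38,  1.56, -0.83,  1.82, -1.79]), 'margin', 0.11)
1 P (array([ 0.44,  1.21,  0.59,  1.54, -0.97,  1.87, -1.59]), 'margin', 0.06)
1 back (array([ 0.66,  1.16,  0.38,  1.33, -0.82,  1.89, -1.79]), 'margin', 0.04)
```

```bash
python3 - <<'E'
from m import *
ph=0.048;a0=-0.4;a1=a0+np.pi/2;dl=8;up=np.array([0,0,1.])
G=np.array([421.1,-138,14])+dl*tz(ph,a0);P=np.array([425,-232.3,80.5])+dl*tz(ph,a1)
mv=lambda p,a:r.move_j(list(r.solve_ik(list(p),trot(ph,a,0))))
mv(G+150*up,a0);st("preG")
r.move_l(list(G+8*up),feed=150);r.move_l(list(G),feed=40);st("G")
grasp(30);s=st("grip")
if s["width"]<20:raise SystemExit("missed")
r.move_l(list(G+150*up),feed=200);st("lift")
c=eyes.read_camera("side");cv2.imwrite("pics/l1.png",cv2.resize(c["image"][170:350,170:350],None,fx=3,fy=3,interpolation=2))
E
```

```text
preG t43.37 [ 421.74 -140.67  156.68] F [ 0.41  0.01 -0.56] M [0.46 0.01 0.1 ] w85.4 g0.0
G t44.82 [ 421.47 -141.13    7.15] F [ 0.28 -0.07  0.14] M [ 0.42 -0.01 -0.02] w85.4 g0.0
grip t45.38 [ 421.21 -141.09    6.77] F [-1.75  2.51  6.41] M [ 0.31  0.23 -0.01] w27.6 g29.9
lift t46.27 [ 420.87 -141.05  155.94] F [ 0.87  0.3  -0.75] M [ 0.46 -0.01 -0.03] w27.6 g29.6
```

View pics/l1.png

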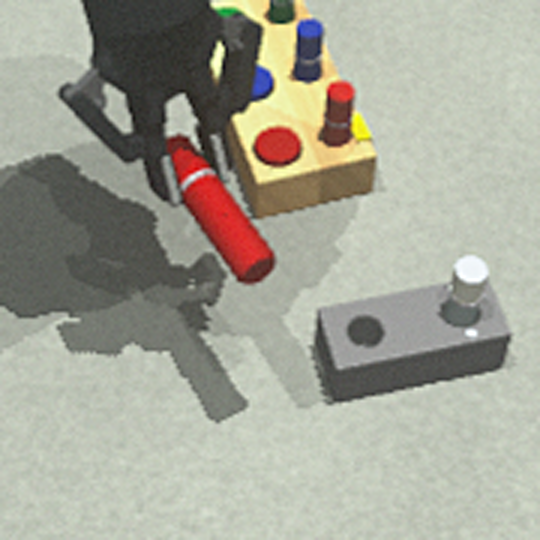

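Fingers hold the big vial near its cap, with the base end at about crop (255,265). I'll check for sag against the horizontal, then stand it up.

```bash
python3 - <<'E'
from m import *
S=eyes.read_camera("side")
m=mask(S["image"],"red");z=np.zeros_like(m);z[232:270,236:265]=m[232:270,236:265]
pts=cv2.findNonZero(z).reshape(-1,2).astype(float);c=pts.mean(0);v=np.linalg.svd(pts-c,full_matrices=False)[2][0];v*=np.sign(v[1])
print("seen",c,np.degrees(np.arctan2(v[1],v[0])))
e=pts[((pts-c)@v).argmax()];print("end",e)
for s in(-5,0,5,10):
    t=np.radians(s);u=np.array([.048*np.cos(t),-np.cos(t),-np.sin(t)]);o=np.array([421.1,-138,163])
    q=proj(S,[o+30*u,o+75*u]);w=q[1]-q[0];print(s,q.mean(0),np.degrees(np.arctan2(w[1],w[0])),proj(S,[o+80.5*u]))
E
```

```text
seen [246.5  246.63] 55.6795087615667
end [258. 261.]
-5 [247.48 247.1 ] 51.59294669588657 [[255.31 256.97]]
0 [247.54 248.64] 53.78829971582944 [[255.36 259.32]]
5 [247.48 250.01] 55.75700908299122 [[255.23 261.4 ]]
10 [247.31 251.21] 57.554384030799085 [[254.94 263.2 ]]
```

```bash
python3 - <<'E'
from m import *
ph=0.048;a1=-0.4+np.pi/2-0.035;dl=8;up=np.array([0,0,1.])
P=np.array([425,-232.3,80.5])+dl*tz(ph,a1)
mv=lambda p,a:r.move_j(list(r.solve_ik(list(p),trot(ph,a,0))))
mv(P+90*up,a1);st("preP");r.move_l(list(P+6*up),feed=150);r.sleep(.1);f0=F();st("near")
for dz in np.arange(4.5,-4.1,-.8):
    r.move_l(list(P+dz*up),feed=25);f=F()-f0
    if f[2]>3:break
print(dz,f);st()
c=eyes.read_camera("side");cv2.imwrite("pics/l2.png",cv2.resize(c["image"][190:350,180:350],None,fx=3,fy=3,interpolation=2))
E
```

```text
preP t48.23 [ 424.95 -224.11  167.18] F [ 0.37  0.27 -0.3 ] M [-1.08 -0.02  0.02] w27.4 g29.7
near t49.04 [ 425.   -225.32   84.01] F [-0.68 -0.33  0.05] M [-1.12 -0.06  0.04] w27.4 g29.7
0.5000000000000009 [ 0.14 -0.08  4.18]
 t50.54 [ 424.71 -224.98   77.96] F [-0.54 -0.41  4.22] M [-0.16  0.04  0.02] w27.1 g30.0
```

View pics/l2.png

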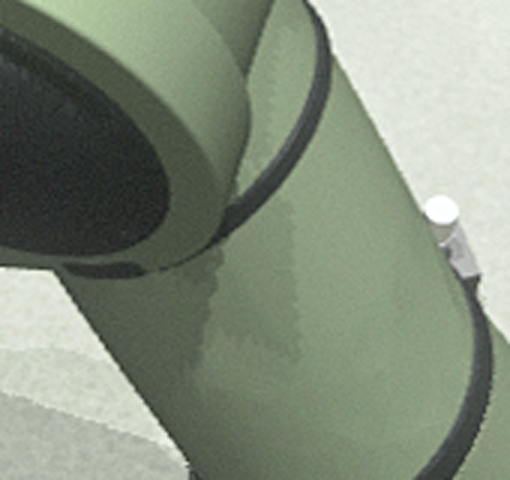

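The arm blocks this view, but bench contact came at the expected height, within 0.5 mm. I'll release, back off and look with both cameras.

```bash
python3 - <<'E'
from m import *
ph=0.048;a1=-0.4+np.pi/2-0.035;t=tz(ph,a1)
p=np.array(get_state()["eef_pos"]);release();st("rel")
r.move_l(list(p-70*t),feed=120);p=p-70*t
s=get_state();print(s["qpos"])
p[2]=250;r.move_j(list(r.solve_ik(list(p),trot(ph,0.6,0))));go([480,250,260],PHI);r.sleep(.2);st("away")
d={n:eyes.read_camera(n) for n in("side","top")}
for n,B in(("side",(225,140,350,325)),("top",(200,140,415,275))):
    for k in("redtop","green","blue","white"):
        for c,s in blobs(d[n]["image"],k,15,B):
            if s[4]<300:print(n,k,c,s)
a=d["side"]["image"][150:330,225:350];b=d["top"]["image"][145:270,210:410]
a=cv2.resize(a,None,fx=3.2,fy=3.2,interpolation=2);b=cv2.resize(b,None,fx=2,fy=2,interpolation=2)
o=np.zeros((580,800,3),np.uint8);o[:a.shape[0],:a.shape[1]]=a;o[:b.shape[0],400:400+b.shape[1]]=b
cv2.imwrite("pics/end.png",o)
E
```

```text
rel t51.19 [ 424.64 -225.04   77.62] F [ 0.18 -0.11  0.47] M [-0.93 -0.03  0.01] w85.3 g0.0
[ 0.9   1.07 -0.1   1.38 -0.55  1.66  1.1 ]
away t54.91 [480.35 249.32 259.88] F [-0.12 -0.75  0.32] M [0.01 0.01 0.02] w85.3 g0.0
side redtop [283.   200.18] [279 197   9   7  49]
side redtop [262.22 217.79] [255 212  15  12 133]
side redtop [260.1  282.73] [253 277  15  12 143]
side green [263.61 160.13] [260 158   8   6  38]
side green [245.17 177.1 ] [239 173  14  10 101]
side blue [272.64 179.48] [269 177   8   6  42]
side blue [253.41 196.6 ] [247 192  14  10 116]
side white [233.07 236.53] [231 233   5   8  15]
top redtop [302.5  173.39] [298 169  10  10  84]
top redtop [294.74 200.26] [287 192  17  17 221]
top redtop [395.57 255.65] [389 249  14  14 156]
top green [232.52 158.15] [228 153  10  11  87]
top green [228.33 185.57] [220 178  17  16 218]
top blue [267.41 165.99] [263 161  10  11  88]
top blue [261.37 192.96] [253 185  17  17 225]
top white [393.7 178.7] [389 174  10  10  86]
```

View pics/end.png

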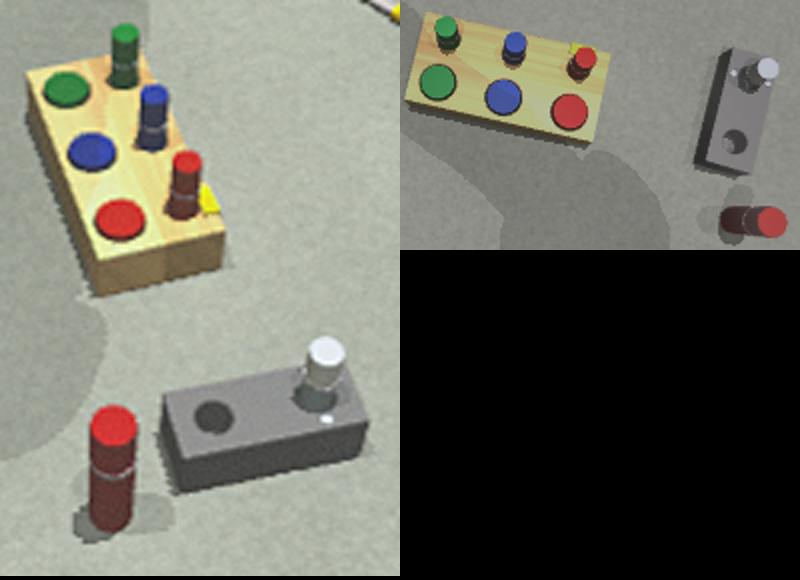

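The big vial stands again within about 3 mm of its old spot (cap at top 395.6,255.7, before 394.3,255.6). The red vial (302,173), the disc (295,200) and the empty vial (394,179) are seated, so I'm handing in.

```bash
python3 -c "
from plant import order
print(order.sign_off())"
```

```text
the job is handed in; nothing more can be done
None
```

The job is handed in at about 55 s: the empty vial is in the grey block's free hole, the red vial in the clipped rack place and the red disc in its recess, navy and green pieces unmoved; I knocked over the larger red look-alike vial on the bench along the way and stood it back up within about 3 mm of where it was.

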